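# Index the wire guide arm one hole towards the red bin

## Robot

A 7-joint arm with a two-finger parallel gripper is mounted at the origin on a cart in front of the work surface, level with it; the furniture and walls round the work are solid. World frame = base frame: x ahead of the robot, y to its left, z up, the work surface at z = 0. Lengths are in m, angles in rad, forces in N, time in s.
With the tool pointing down it reaches from about 0.425 to 0.95 m from the base axis. Payload 4.7 kg.
Tool frame: the origin (TCP) lies between the finger pads; the fingertips stand 17 mm ahead of it and the grasp point (between the pads) lies 2 mm behind it; z points along the fingers, y is the line along which they close (so a half turn about z gives the same grasp; the last joint's range is limited). The gripper opens to 87 mm and grips with 3 to 60 N. Pads are 19 mm wide; open, the fingers measure 117 mm over their backs; the gripper's body (75 mm by 190 mm) begins 51 mm behind the grasp point.
Start: joints at [-1.283, 0.469, -0.049, 1.532, 0.024, 1.141, -0.082], TCP at [0.21, 0.641, 0.24] pointing down, gripper open.
Joint ranges: [-2.59, 2.59], [-0.33, 1.99], [-1.39, 1.29], [0.1, 2.45], [-1.04, 4.18], [0.21, 1.99], [-2.66, 2.66]. Speed limits (rad/s): [2.57, 2.57, 3.14, 3.14, 3.14, 3.14, 3.14].

## Interface

Orientations are given as [roll, pitch, yaw] about the fixed x, y, z axes, in that order (R = Rz(yaw) Ry(pitch) Rx(roll)).
In Python, from workcell import get_obs, viewer, r gives the robot as it stands. The module is installed in compiled form; this text tells all that it offers.
- The arm moves only by the tool apply_moves, never from a script. Its argument "increments" is a list of rows, each an object of numbers: "x", "y", "z": the shift along the tool's x, y, z in mm; "spin": the turn about the tool's z in rad; "hand": the opening, from 0 (shut) to 1 (fully open). In form: [{"x": .., "y": .., "z": .., "spin": .., "hand": ..}, ...]. A call has 1 to 12 rows; each row shifts and turns the commanded pose from where the row before left it, along the tool's axes as they then stand; what a row does not reach is not made up. A row lasts 1/8 s, in which the tool goes at most 62.5 mm and 10.7 degrees, less where a joint would pass 70% of its speed; a pose out of reach is approached as far as the arm can. A call is refused whole if a number of a shift passes 62.5 or a number of a turn 0.188, either way. A call with a gripper value outside its range is refused whole. The fingers move at their own pace and stop on an object; "force" is the grip in N (left out, the last holds). Time passes only in rows, so rows that do not move let the fingers close. It gives the time, the measured TCP pose, the force, the opening and the grip force at its end, in the units of the state.
- get_obs(): the state, without advancing time (a new reading comes with each control period).
- viewer.camera(name): name is "scene" or "top" or "wrist"; returns a dict with "image" (480x640x3 uint8, red, green, blue), "fx", "fy", "cx", "cy" (pixels), "k1" (the pictures are not rectified: a ray, as slopes to the right and down, at radius r is drawn at 1 + k1 r^2 times it, then the intrinsics apply), "rvec" (rotation vector, rad) and "tvec" (3), from world to camera coordinates, as OpenCV has them. Camera axes: x right, y down, z forward; pixel columns grow to the right and rows downward; lengths in m; the calibration is good to about 2 mm. A picture is of the moment at which its call begins. There is no depth.
- r.sign_off(): hands the job in; it is judged then, once.
The state is a dict: "time_s": time; "joint_pos": joint angles; "qvel": joint speeds; "joint_torque": joint torques, N m; "tool_pos": TCP position; "orientation": TCP orientation; "contact_force": force on the tool from outside, world axes, zero at the start; "ft_torque": the same for the moment, N m; "grip_width": finger opening in m; "gripper_force": force on a finger pad.
Only numpy, scipy, OpenCV 4.12 (cv2) and the standard library are available. Lean on these libraries where they do the work, as an engineer would, in place of code of your own. Each camera call takes 0.05 s, during which the arm holds its last target. There are 200 camera calls.

## Task

The next batch of cut wires goes to the red bin: reset the blue wire guide arm. Hook your fingertips under its red pull ring (do not clamp it hard), gently raise the spring pin out of its hole, swing the arm exactly one hole over to the side where the red bin stands (never the other way, nor on towards the hole after), and let the pin spring fully down into that hole, then take the fingers out of the ring and away. Leave both bins and the other loose things where they are.

Things in the scene. Friction and masses are not known exactly. Their poses are not given: they have to be found in the camera images.
- index_base: Grey block fixed to the bench, 120 x 142 x 22 mm; origin: centre of its underside. -x is its front (robot's side), +y its left seen from the robot; its yaw varies. In its top are five brass-bushed black holes on an arc of radius 85 mm about the pivot, 20 degrees (0.349 rad, 30 mm) apart; the middle one lies straight in front (-x) of the pivot.
- pivot (a point): Point on the vertical axis about which the blue guide arm swings, 42 mm behind (+x of) the block's centre, 95 mm above the bench. An orange roller (37 mm across, its top 50 mm above the bench) sits on this axis.
- guide_arm (a joint): Angle of the blue arm (30 mm wide, reaching 127 mm forward of the pivot, top 35 mm above the bench). 0 = middle hole, where it starts; +0.349 = next hole towards the block's +y side, -0.349 = next towards -y; more holes at +-0.698. Pin up: it swings against slight friction and stays where left. Pin down: locked, with 0.02 rad of play.
- index_pin (a joint): Lift of the spring pin in m: 0 = down, 10 mm deep in the hole; clear of it from 0.010 up; stop at 0.026 (0.014 to 0.020 is a good lift). A spring draws it down with about 3 N at 0, 7 N at the stop. It slides straight up and down, 85 mm from the pivot. Released between holes it rides on the block and snaps into the next hole it meets.
- pull_ring: Red round ring on the pin, 56 mm inside, wire 6 mm thick. Origin: ring centre, 95 mm above the bench (pin down), 69.5 mm from the pivot axis. x: normal of the ring's plane, to the pivot and 30 degrees down; z: in its plane to its top, leaning 30 degrees to the pivot. Fingers enter from the front, sloping down to the pivot, under its top. Below it: 23 mm bush and black collar, up to 67 mm above the bench.
- ring_top (a point): Centre of the wire at the highest point of the ring, 122 mm above the bench with the pin down; the fingers pull up on the inside of the ring here. More than 25 N on the ring, pulling or clamping, is too much.
- red_bin: Loose red open parts bin, 58 x 78 x 38 mm high, some way to the block's +y (left) or -y (right) side; the side varies and tells which way to swing. Origin: centre of its underside.
- yellow_bin: Loose yellow open parts bin, 58 x 78 x 38 mm high, on the block's other side. Origin: centre of its underside. Bystander.
- reel: Loose black reel lying flat, 62 mm across, 24 mm high. Origin: centre of its underside. Bystander.
- cutters: Loose side cutters with red handles, 50 x 118 x 14 mm, far to the right. Origin: centre of the underside. Bystander.
- screwdriver: Loose blue screwdriver, 18 x 125 x 18 mm, far to the right. Origin: centre of the underside. Bystander.

How it is judged:
On the way:
1. the pin is raised clear of its hole (value of joint index_pin above 0.0098 m), for 0.1 s.
At the end, for the whole second after the job is handed in: The guide arm stands, at rest, within 0.05 rad of the first hole on the red bin's side (guide_arm = +0.349 if the red bin is at the block's +y side, -0.349 if at its -y side), and the pin is down in it to within 2 mm (((y of red_bin in the frame of index_base above 0 m and value of joint guide_arm between 0.299 and 0.399 rad) or (y of red_bin in the frame of index_base below 0 m and value of joint guide_arm between -0.399 and -0.299 rad)) and value of joint index_pin below 0.002 m and velocity of joint guide_arm between -0.05 and 0.05 rad/s); the robot touches nothing.
It fails at once if the arm is swung more than half a hole the wrong way, or more than half a hole beyond its hole ((y of red_bin in the frame of index_base above 0 m and value of joint guide_arm below -0.175 rad) or (y of red_bin in the frame of index_base below 0 m and value of joint guide_arm above 0.175 rad) or value of joint guide_arm above 0.524 rad or value of joint guide_arm below -0.524 rad).
It fails at once if the ring is clamped or wrenched with more than 25 N (contact force between the fingers and pull_ring above 25 N).
It fails at once if a bin or another loose thing is moved by more than 20 mm or lifted (distance of any of red_bin, yellow_bin, reel, cutters, screwdriver from where it was at the start of the episode above 0.02 m).
It also fails if it takes over 51 s, if anything falls off the work surface, if the arm or the gripper's body presses on something with over 40 N, if the wrist force passes 120 N, or if a joint passes its speed limit or range.

## Working session

There is one attempt and no reset: what is moved stays moved. The work goes in short steps, Python scripts to look and compute and a tool call to move; the robot and the scene stay as the last step left them, time stands still between calls to the robot, and variables do not carry over. Pictures are saved under pics/ and viewed, at most 10 in all, crops included, and the job is handed in when it is done.

Besides the shell and the picture viewer there is one more tool, called after ">>>" as a command line: name --argument value ..., lists and objects as JSON in quotes. apply_moves: Moves the arm, as the interface text tells. Its arguments: {"type":"object","properties":{"increments":{"type":"array","items":{"type":"object","properties":{"x":{"type":"number"},"y":{"type":"number"},"z":{"type":"number"},"spin":{"type":"number"},"hand":{"type":"number"}}}},"force":{"type":"number"}},"required":["increments"]}

```bash
mkdir -p pics; cat > h.py <<'E'
import numpy as np, cv2
from scipy.spatial.transform import Rotation as R
from workcell import get_obs, viewer, r
def snap(name, fn):
    c=viewer.camera(name); cv2.imwrite('pics/'+fn+'.png', c['image'][:,:,::-1])
    d={k:np.array(c[k]) for k in c if k!='image'}; np.savez('pics/'+fn+'.npz',**d); return c
def load(fn): return dict(np.load('pics/'+fn+'.npz'))
def ray(c,u,v):
    K=np.array([[c['fx'],0,c['cx']],[0,c['fy'],c['cy']],[0,0,1.]])
    k=float(c['k1'])
    d=np.array([(u-c['cx'])/c['fx'],(v-c['cy'])/c['fy']]); s=d.copy()
    for _ in range(30): s=d/(1+k*(s@s))
    M=R.from_rotvec(np.ravel(c['rvec'])).as_matrix(); t=np.ravel(c['tvec'])
    return -M.T@t, M.T@np.array([s[0],s[1],1])
def atz(c,u,v,z):
    o,d=ray(c,u,v); return o+d*(z-o[2])/d[2]
def proj(c,P):
    M=R.from_rotvec(np.ravel(c['rvec'])).as_matrix(); p=M@np.asarray(P)+np.ravel(c['tvec'])
    s=p[:2]/p[2]; s=s*(1+float(c['k1'])*(s@s)); return s[0]*c['fx']+c['cx'], s[1]*c['fy']+c['cy']
E
python3 - <<'E'
from h import *
snap('scene','s0'); snap('top','t0')
o=get_obs(); print({k:np.round(v,3) for k,v in o.items()})
c=load('t0');print(ray(c,320,240)); c=load('s0');print(ray(c,320,240))
E
```

```text
{'time_s': np.float64(0.1), 'joint_pos': array([-1.283,  0.469, -0.049,  1.534,  0.024,  1.141, -0.082]), 'qvel': array([ 0.001, -0.002, -0.   , -0.002, -0.   , -0.001,  0.001]), 'joint_torque': array([ 0.0000e+00, -5.0917e+01, -8.1000e-02, -2.3683e+01, -6.1000e-02,
        3.4000e-02,  0.0000e+00]), 'tool_pos': array([0.21 , 0.641, 0.239]), 'orientation': array([-3.14 ,  0.   ,  2.825]), 'contact_force': array([-0.331,  0.533,  0.007]), 'ft_torque': array([-0.059,  0.024,  0.057]), 'gripper_force': np.float64(0.0), 'grip_width': np.float64(0.087)}
(array([0.24894757, 0.09467668, 1.54076026]), array([ 0.18615597, -0.01268397, -0.98248157]))
(array([ 0.15679472, -0.57455747,  0.95333501]), array([ 0.33987346,  0.56629316, -0.75114369]))
```

View pics/t0.png

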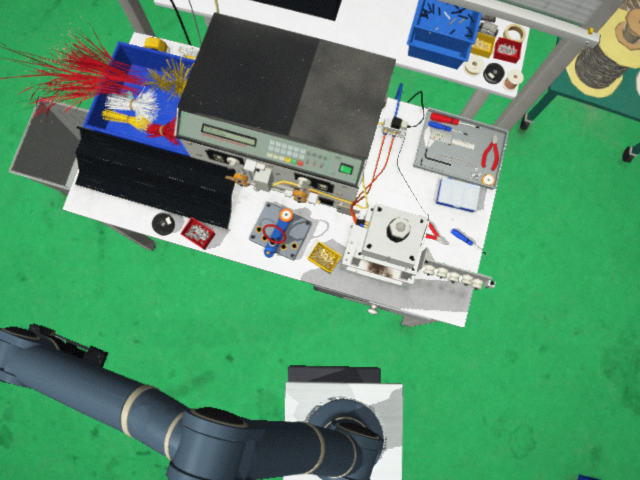

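View pics/s0.png

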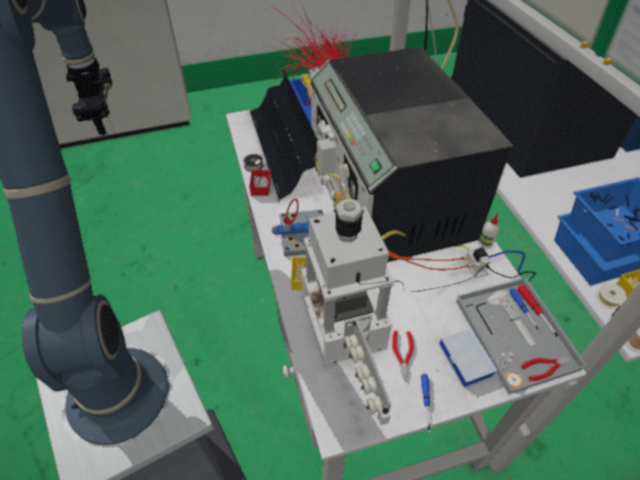

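The red bin (top view 198,233) is on the block's left (+y) and the yellow one (325,257) is on its right. The block is near (282,235), with the orange roller at (286,213) and the ring at about (275,232). Next I'll enlarge crops.

```bash
python3 - <<'E'
from h import *
im=cv2.imread('pics/t0.png')[190:270,230:340]; cv2.imwrite('pics/t0c.png',cv2.resize(im,None,fx=7,fy=7,interpolation=cv2.INTER_CUBIC))
im=cv2.imread('pics/s0.png')[180:270,255:345]; cv2.imwrite('pics/s0c.png',cv2.resize(im,None,fx=6.5,fy=6.5,interpolation=cv2.INTER_CUBIC))
E
```

```text
(no output)
```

View pics/t0c.png

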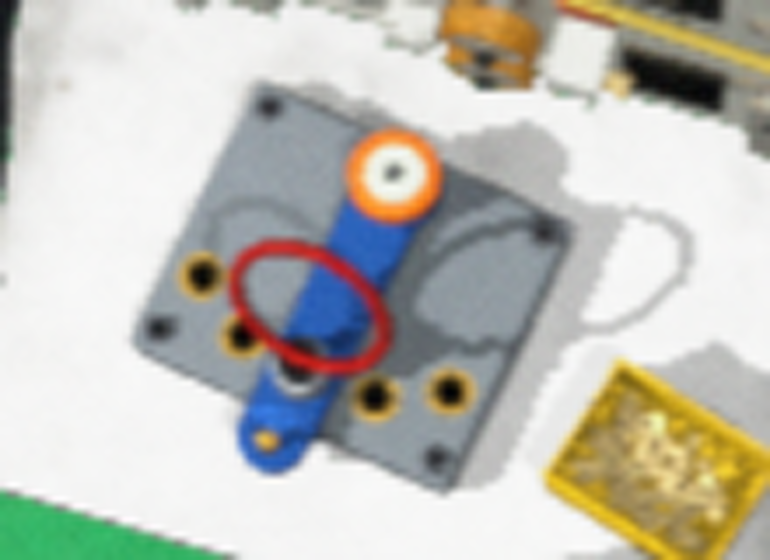

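View pics/s0c.png

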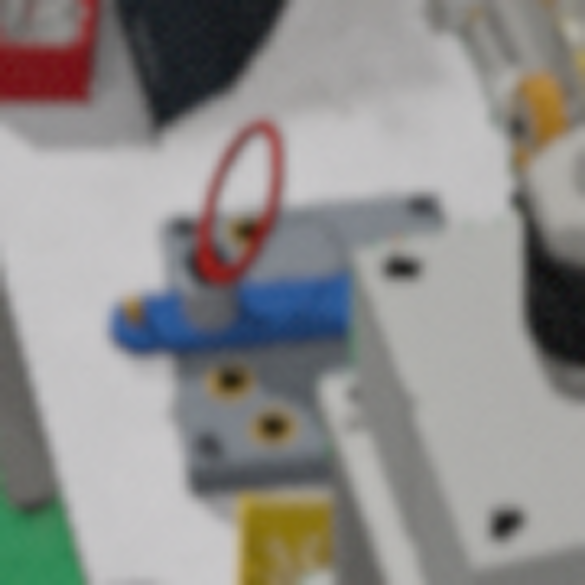

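```bash
cat > fit.py <<'E'
from h import *
from scipy.optimize import least_squares
ct=load('t0'); cs=load('s0')
T=lambda u,v:((u+.5)/7-.5+230,(v+.5)/7-.5+190)
S=lambda u,v:((u+.5)/6.5-.5+255,(v+.5)/6.5-.5+180)
h=lambda a:(.042-.085*np.cos(a),.085*np.sin(a),.022)
p=np.pi/9
obs=[(ct,T(203,274),h(2*p)),(ct,T(242,335),h(p)),(ct,T(375,397),h(-p)),(ct,T(450,391),h(-2*p)),(ct,T(394,172),(.042,0,.05)),
(ct,T(256,82),(.06,.071,.022)),(ct,T(574,226),(.06,-.071,.022)),
(cs,S(232,380),h(-p)),(cs,S(274,426),h(-2*p)),(cs,S(268,124),(-.012,0,.122)),(ct,T(273,245),(-.012,0,.122))]
def W(x,q): 
    c,s=np.cos(x[2]),np.sin(x[2]); return np.array([x[0]+c*q[0]-s*q[1],x[1]+s*q[0]+c*q[1],q[2]])
f=lambda x:np.concatenate([np.subtract(proj(c,W(x,q)),uv) for c,uv,q in obs])
s=least_squares(f,[.6,.15,-.4],loss='soft_l1'); x=s.x
E
python3 - <<'E'
from fit import *
print(np.round(x,4)); print(np.round(f(x).reshape(-1,2),1).tolist())
print('pivot',W(x,(.042,0,.095)),'top',W(x,(-.012,0,.122)))
for nm,u,v in (('red',198,233),('yel',323,257)):
    P=atz(ct,u,v,.02); d=P[:2]-x[:2]; c,s_=np.cos(x[2]),np.sin(x[2]); print(nm,P,'block y',-s_*d[0]+c*d[1])
def tri(a,b):
    o1,d1=ray(ct,*a);o2,d2=ray(cs,*b); k=np.linalg.lstsq(np.c_[d1,-d2],o2-o1,rcond=None)[0]
    print(o1+d1*k[0],np.linalg.norm(o1+d1*k[0]-o2-d2*k[1]))
tri(T(490,25),S(540,95)); tri((357,166),(382,167)); tri((400,228),(348,212))
o=get_obs();print(o['orientation'])
E
```

```text
[ 0.5626  0.1881 -0.4144]
[[-0.4, 0.3], [-0.0, 0.2], [-0.1, 0.1], [-0.2, 0.1], [-0.3, 0.0], [-0.1, -0.9], [0.3, -0.5], [-0.4, -0.8], [-0.3, -1.1], [1.3, 2.3], [6.8, 1.5]]
pivot [0.60101827 0.17123656 0.095     ] top [0.55158836 0.19297787 0.122     ]
red [0.54831626 0.41563427 0.02      ] block y 0.20249529639820657
yel [0.48965568 0.06572674 0.02      ] block y -0.14141682714117831
[0.63271466 0.1319249  0.15452606] 0.0008849560505379793
[ 0.65211538 -0.00139225  0.32821936] 0.0037130310578663422
[ 0.50440963 -0.09419404  0.35602062] 0.0014874780959708547
[-3.13984377e+00  4.91588142e-05  2.82477629e+00]
```

>>> apply_moves --increments '[{"x": -20,"y": -14},{"x": -38,"y": -26},{"x": -40,"y": -28},{"x": -42,"y": -29},{"x": -42,"y": -29},{"x": -42,"y": -29},{"x": -42,"y": -29},{"x": -42,"y": -29},{"x": -42,"y": -29},{"x": -42,"y": -29},{"x": -40,"y": -28},{"x": -32,"y": -20}]'

```text
invalid input at $.increments[0]: expected keys x, y, z, spin, hand
```

>>> apply_moves --increments '[{"spin": 0.12},{"spin": 0.18},{"spin": 0.18},{"spin": 0.18},{"spin": 0.18},{"spin": 0.18},{"spin": 0.18},{"spin": 0.18},{"spin": 0.17},{"spin": 0.118},{},{}]'

```text
invalid input at $.increments[0]: expected keys x, y, z, spin, hand
```

```bash
python3 - <<'E'
from h import *
snap('wrist','w1')
o=get_obs(); print({k:np.round(v,4) for k,v in o.items() if k!='joint_torque'})
print(load('w1'))
E
```

```text
{'time_s': np.float64(0.15), 'joint_pos': array([-1.2829,  0.4693, -0.0486,  1.5334,  0.0241,  1.141 , -0.0823]), 'qvel': array([ 0.0006, -0.0042, -0.0005, -0.0055,  0.0003,  0.0002, -0.001 ]), 'tool_pos': array([0.2101, 0.641 , 0.2388]), 'orientation': array([-3.1401,  0.    ,  2.8248]), 'contact_force': array([-0.401 ,  0.1162,  0.2396]), 'ft_torque': array([-0.0197,  0.0117,  0.0262]), 'gripper_force': np.float64(0.0), 'grip_width': np.float64(0.0871)}
{'fx': array(332.02723398), 'fy': array(332.02723398), 'cx': array(318.56051013), 'cy': array(236.00069678), 'k1': array(-0.05190126), 'rvec': array([-2.34522   , -1.69911673, -0.24596486]), 'tvec': array([-0.67425729, -0.03447694,  0.39134303])}
```

View pics/w1.png

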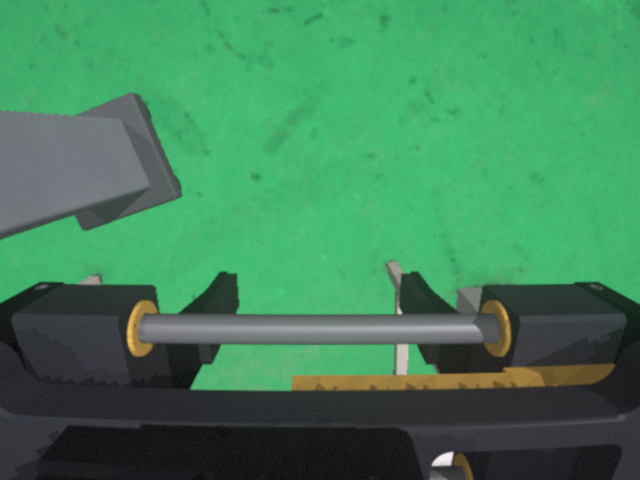

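The moves were refused because every key is required. The wrist view shows only the floor and the fingertips, at about (232,280) and (405,280).

>>> apply_moves --increments '[{"x": -20,"y": -14,"z": 0,"spin": 0,"hand": 1},{"x": -38,"y": -26,"z": 0,"spin": 0,"hand": 1},{"x": -40,"y": -28,"z": 0,"spin": 0,"hand": 1},{"x": -42,"y": -29,"z": 0,"spin": 0,"hand": 1},{"x": -42,"y": -29,"z": 0,"spin": 0,"hand": 1},{"x": -42,"y": -29,"z": 0,"spin": 0,"hand": 1},{"x": -42,"y": -29,"z": 0,"spin": 0,"hand": 1},{"x": -42,"y": -29,"z": 0,"spin": 0,"hand": 1},{"x": -42,"y": -29,"z": 0,"spin": 0,"hand": 1},{"x": -42,"y": -29,"z": 0,"spin": 0,"hand": 1},{"x": -40,"y": -28,"z": 0,"spin": 0,"hand": 1},{"x": -32,"y": -20,"z": 0,"spin": 0,"hand": 1}]'

```text
time_s: 1.65
tool_pos: [0.5526, 0.1892, 0.2397]
orientation: [-3.141, 0.0, 2.821]
contact_force: [0.6, 0.6, 0.1]
grip_width: 0.0871
gripper_force: 0.0
```

>>> apply_moves --increments '[{"x": 0,"y": 0,"z": 0,"spin": 0.12,"hand": 1},{"x": 0,"y": 0,"z": 0,"spin": 0.18,"hand": 1},{"x": 0,"y": 0,"z": 0,"spin": 0.18,"hand": 1},{"x": 0,"y": 0,"z": 0,"spin": 0.18,"hand": 1},{"x": 0,"y": 0,"z": 0,"spin": 0.18,"hand": 1},{"x": 0,"y": 0,"z": 0,"spin": 0.18,"hand": 1},{"x": 0,"y": 0,"z": 0,"spin": 0.18,"hand": 1},{"x": 0,"y": 0,"z": 0,"spin": 0.18,"hand": 1},{"x": 0,"y": 0,"z": 0,"spin": 0.17,"hand": 1},{"x": 0,"y": 0,"z": 0,"spin": 0.118,"hand": 1},{"x": 0,"y": 0,"z": 0,"spin": 0,"hand": 1},{"x": 0,"y": 0,"z": 0,"spin": 0,"hand": 1}]'

```text
time_s: 3.15
tool_pos: [0.5516, 0.1928, 0.2396]
orientation: [-3.141, -0.0, 1.157]
contact_force: [-0.9, -0.4, -0.1]
grip_width: 0.0873
gripper_force: 0.0
```

```bash
python3 - <<'E'
from h import *
snap('wrist','w2')
o=get_obs(); print({k:np.round(v,4) for k,v in o.items() if k!='joint_torque'})
E
```

```text
{'time_s': np.float64(3.2), 'joint_pos': array([-0.7809,  0.3392,  0.4799,  1.7778, -0.1766,  1.0672, -0.6521]), 'qvel': array([-0.0036,  0.0038, -0.0031, -0.0049, -0.0007,  0.0013, -0.008 ]), 'tool_pos': array([0.5516, 0.1931, 0.2396]), 'orientation': array([-3.1413e+00, -1.0000e-04,  1.1575e+00]), 'contact_force': array([ 0.9877, -0.1542,  0.5155]), 'ft_torque': array([-0.0685,  0.0608, -0.0488]), 'gripper_force': np.float64(0.0), 'grip_width': np.float64(0.087)}
```

View pics/w2.png

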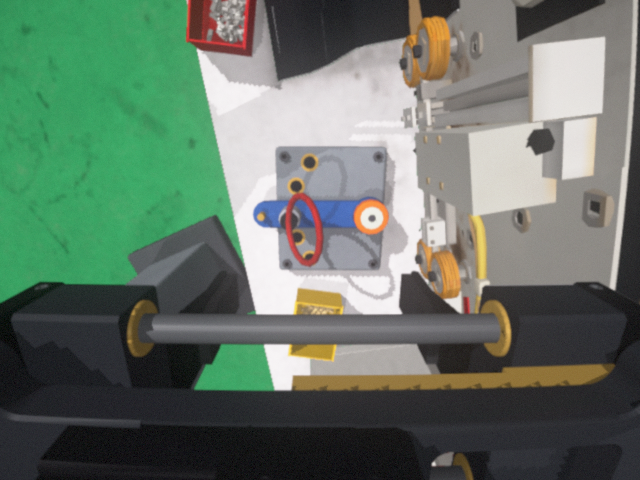

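The wrist view shows the ring (303,230), roller (371,217) and holes, with the block square to the tool. I'll enlarge it to refine the pose.

```bash
python3 - <<'E'
import cv2
im=cv2.imread('pics/w2.png')[140:280,245:395]; cv2.imwrite('pics/w2c.png',cv2.resize(im,None,fx=4.25,fy=4.25,interpolation=cv2.INTER_CUBIC))
E
```

```text
(no output)
```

View pics/w2c.png

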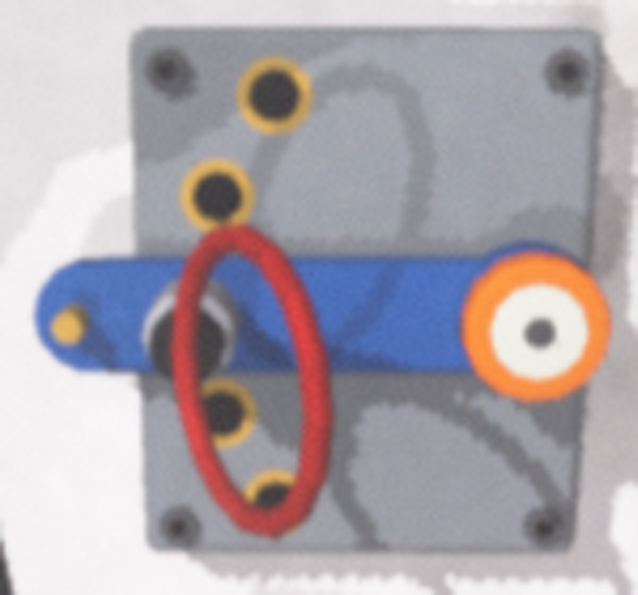

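```bash
cat > fit2.py <<'E'
from fit import *
cw=load('w2'); V=lambda u,v:((u+.5)/4.25-.5+245,(v+.5)/4.25-.5+140)
ob_w=[(cw,V(274,96),h(2*p)),(cw,V(217,196),h(p)),(cw,V(225,413),h(-p)),(cw,V(540,333),(.042,0,.05)),(cw,V(132,28),(-.06,.071,.022)),(cw,V(601,30),(.06,.071,.022)),(cw,V(572,551),(.06,-.071,.022)),(cw,V(150,550),(-.06,-.071,.022))]
fw=lambda x,ob:np.concatenate([np.subtract(proj(c,W(x,q)),uv) for c,uv,q in ob])
xw=least_squares(fw,x,args=(ob_w,)).x; xt=least_squares(fw,x,args=(obs[:7],)).x
E
python3 - <<'E'
from fit2 import *
print(xw,xt); print(np.round(fw(xw,ob_w).reshape(-1,2),1).tolist())
a=np.linspace(0,2*np.pi,721); ring=[(.042-.0695+.031*np.cos(t)*.5,.031*np.sin(t),.095+.031*np.cos(t)*.866) for t in a]
for nm,X in(('w',xw),('t',xt)):
    q=np.array([proj(cw,W(X,k)) for k in ring]); q=(q-[245,140])*4.25+1.6
    print(nm,'L',q[q[:,0].argmin()],'R',q[q[:,0].argmax()],'T',q[q[:,1].argmin()],'B',q[q[:,1].argmax()],'top',q[0])
    print('ringtop',W(X,(-.012,0,.122)),'pivot',W(X,(.042,0,0)))
E
```

```text
[ 0.56305444  0.18670948 -0.41373521] [ 0.56229507  0.18779319 -0.4160345 ]
[[0.1, -0.5], [0.2, -0.2], [-0.7, -0.3], [0.0, -0.5], [-1.3, -0.1], [1.4, -0.5], [1.3, 1.3], [-1.1, 1.5]]
w L [184.81283447 340.75042099] R [319.60556086 415.99993426] T [235.07577358 233.41614858] B [269.5488742 522.9961093] top [319.60556086 415.99993426]
ringtop [0.55206693 0.19153387 0.122     ] pivot [0.60151071 0.16982413 0.        ]
t L [179.84952041 337.44178265] R [313.79922843 411.15062476] T [229.9591068 229.8397   ] B [263.8935893  519.75062279] top [313.79893834 412.48383883]
ringtop [0.55131869 0.19264282 0.122     ] pivot [0.60071242 0.17081946 0.        ]
```

```bash
python3 - <<'E'
import cv2,numpy as np
a=cv2.resize(cv2.imread('pics/t0.png')[145:225,215:335],None,fx=5,fy=5,interpolation=cv2.INTER_CUBIC)[:, :600]
b=cv2.resize(cv2.imread('pics/w2.png')[100:300,380:510],None,fx=2,fy=2,interpolation=cv2.INTER_CUBIC)
print(a.shape,b.shape)
o=np.zeros((400,780,3),np.uint8); o[:,:520]=a[:,:520]; o[:,520:780]=b; cv2.imwrite('pics/c3.png',o)
E
```

```text
(400, 600, 3) (400, 260, 3)
```

View pics/c3.png

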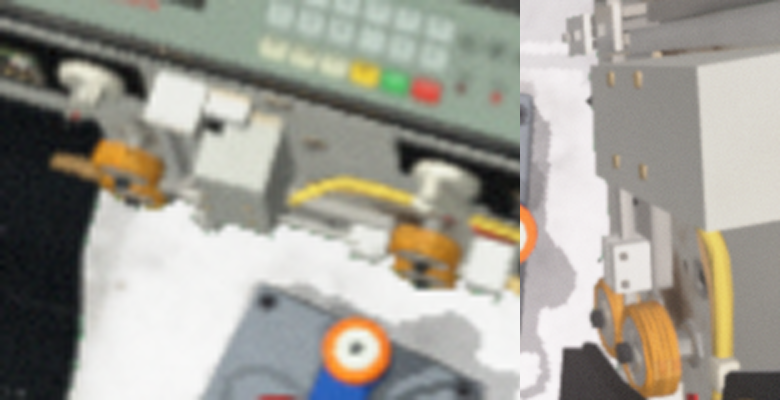

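```bash
python3 - <<'E'
from fit2 import *
def tri(a,b):
    o1,d1=ray(ct,*a);o2,d2=ray(cw,*b); k=np.linalg.lstsq(np.c_[d1,-d2],o2-o1,rcond=None)[0]
    P=o1+d1*k[0]; d=P[:2]-xw[:2]; c,s=np.cos(xw[2]),np.sin(xw[2])
    print('block',np.round([c*d[0]+s*d[1],-s*d[0]+c*d[1],P[2]],3),'gap',np.linalg.norm(P-o2-d2*k[1]))
A=lambda u,v:(215+u/5,145+v/5); B=lambda u,v:(380+(u-520)/2,100+v/2)
tri(A(265,182),B(705,230)); tri(A(197,163),B(697,60)); tri(A(425,240),B(640,330)); tri(A(370,240),B(625,262))
E
```

```text
block [0.059 0.048 0.241] gap 0.0029949834818059624
block [0.056 0.085 0.229] gap 0.001806731178860081
block [ 0.092 -0.02   0.132] gap 0.005081635867211129
block [0.081 0.007 0.126] gap 0.0014495379087906483
```

The box behind the block has its front top edge at block x≈0.057, y≥0.048, up to z 0.235. The gripper body stays about 11 mm clear of it, and the gap grows as the arm swings. Descending in stages.

>>> apply_moves --increments '[{"x": -1,"y": 1,"z": 6,"spin": 0,"hand": 1},{"x": 0,"y": 0,"z": 12,"spin": 0,"hand": 1},{"x": 0,"y": 0,"z": 12,"spin": 0,"hand": 1},{"x": 0,"y": 0,"z": 12,"spin": 0,"hand": 1},{"x": 0,"y": 0,"z": 12,"spin": 0,"hand": 1},{"x": 0,"y": 0,"z": 12,"spin": 0,"hand": 1},{"x": 0,"y": 0,"z": 4,"spin": 0,"hand": 1},{"x": 0,"y": 0,"z": 0,"spin": 0,"hand": 1}]' --force 4

```text
time_s: 4.2
tool_pos: [0.5523, 0.1924, 0.1693]
orientation: [-3.141, 0.0, 1.157]
contact_force: [-0.1, -0.7, 0.9]
grip_width: 0.087
gripper_force: 0.0
```

>>> apply_moves --increments '[{"x": 0,"y": 0,"z": 8,"spin": 0,"hand": 1},{"x": 0,"y": 0,"z": 12,"spin": 0,"hand": 1},{"x": 0,"y": 0,"z": 12,"spin": 0,"hand": 1},{"x": 0,"y": 0,"z": 12,"spin": 0,"hand": 0.8},{"x": 0,"y": 0,"z": 6,"spin": 0,"hand": 0.7},{"x": 0,"y": 0,"z": 0,"spin": 0,"hand": 0.6}]'

```text
time_s: 4.95
tool_pos: [0.5521, 0.1923, 0.1189]
orientation: [-3.141, 0.001, 1.157]
contact_force: [-0.3, -0.2, 0.4]
grip_width: 0.0649
gripper_force: 0.0
```

>>> apply_moves --increments '[{"x": 0,"y": 0,"z": 0,"spin": 0,"hand": 0.5},{"x": 0,"y": 0,"z": 0,"spin": 0,"hand": 0.4},{"x": 0,"y": 0,"z": 0,"spin": 0,"hand": 0.3},{"x": 0,"y": 0,"z": 0,"spin": 0,"hand": 0.2},{"x": 0,"y": 0,"z": 0,"spin": 0,"hand": 0.16},{"x": 0,"y": 0,"z": 0,"spin": 0,"hand": 0.13},{"x": 0,"y": 0,"z": 0,"spin": 0,"hand": 0.11},{"x": 0,"y": 0,"z": 0,"spin": 0,"hand": 0.09}]' --force 4

```text
time_s: 5.95
tool_pos: [0.5523, 0.1924, 0.1195]
orientation: [-3.142, -0.0, 1.157]
contact_force: [-0.0, 0.7, 0.0]
grip_width: 0.0088
gripper_force: 0.0
```

>>> apply_moves --increments '[{"x": 0,"y": 0,"z": 0,"spin": 0,"hand": 0.07},{"x": 0,"y": 0,"z": 0,"spin": 0,"hand": 0.05},{"x": 0,"y": 0,"z": 0,"spin": 0,"hand": 0.03},{"x": 0,"y": 0,"z": 0,"spin": 0,"hand": 0.0},{"x": 0,"y": 0,"z": 0,"spin": 0,"hand": 0.0}]' --force 4

```text
time_s: 6.58
tool_pos: [0.552, 0.1926, 0.1194]
orientation: [-3.141, 0.0, 1.157]
contact_force: [-1.6, 1.0, 1.6]
grip_width: 0.006
gripper_force: 3.9
```

Gripped cleanly on the 6 mm wire and centred. I'll set the grip to 8 N and start the lift.

>>> apply_moves --increments '[{"x": 0,"y": 0,"z": 0,"spin": 0,"hand": 0},{"x": 0,"y": 0,"z": 0,"spin": 0,"hand": 0},{"x": 0,"y": 0,"z": -1,"spin": 0,"hand": 0},{"x": 0,"y": 0,"z": -1,"spin": 0,"hand": 0},{"x": 0,"y": 0,"z": -1,"spin": 0,"hand": 0},{"x": 0,"y": 0,"z": -1,"spin": 0,"hand": 0},{"x": 0,"y": 0,"z": 0,"spin": 0,"hand": 0}]' --force 8

```text
time_s: 7.45
tool_pos: [0.552, 0.1926, 0.1234]
orientation: [-3.141, 0.0, 1.157]
contact_force: [-0.7, 1.1, -3.8]
grip_width: 0.0059
gripper_force: 7.9
```

>>> apply_moves --increments '[{"x": 0,"y": 0,"z": -1,"spin": 0,"hand": 0},{"x": 0,"y": 0,"z": -1,"spin": 0,"hand": 0},{"x": 0,"y": 0,"z": -1,"spin": 0,"hand": 0},{"x": 0,"y": 0,"z": -1,"spin": 0,"hand": 0},{"x": 0,"y": 0,"z": -1,"spin": 0,"hand": 0},{"x": 0,"y": 0,"z": -1,"spin": 0,"hand": 0},{"x": 0,"y": 0,"z": -1,"spin": 0,"hand": 0},{"x": 0,"y": 0,"z": -1,"spin": 0,"hand": 0},{"x": 0,"y": 0,"z": -2,"spin": 0,"hand": 0},{"x": 0,"y": 0,"z": -2,"spin": 0,"hand": 0},{"x": 0,"y": 0,"z": 0,"spin": 0,"hand": 0}]' --force 9

```text
time_s: 8.82
tool_pos: [0.5521, 0.1925, 0.1356]
orientation: [-3.141, -0.0, 1.157]
contact_force: [-1.6, 3.0, -5.6]
grip_width: 0.0056
gripper_force: 8.8
```

```bash
python3 - <<'E'
from fit2 import *
o=get_obs(); print(np.round(o['tool_pos'],4),np.round(o['contact_force'],2),o['time_s'],np.round(o['orientation'],3))
# swing rows: n steps, rigid turn about pivot by -a (world), tool yaw turns with it
pv=W(xw,(.042,0,0))[:2]; P=o['tool_pos'][:2].copy(); y=o['orientation'][2]
d=.349/10; 
print('r',np.linalg.norm(P-pv))
Q=pv+R.from_euler('z',-d).as_matrix()[:2,:2]@(P-pv); D=Q-P
tx=np.array([np.cos(y),np.sin(y)]); ty=np.array([np.sin(y),-np.cos(y)])
print('per-row tool x,y mm',1e3*D@tx,1e3*D@ty,'spin',d)
E
```

```text
[0.5521 0.1925 0.1356] [-1.65  2.96 -5.61] 8.825 [-3.141 -0.     1.157]
r 0.05435157042949468
per-row tool x,y mm 1.8956654035193432 0.0648270739044087 spin 0.0349
```

The lift is about 16 mm and the 5.6 N pull matches the spring. Swinging towards +y.

>>> apply_moves --increments '[{"x": 1,"y": 0,"z": 0,"spin": 0.018,"hand": 0},{"x": 1.9,"y": 0.03,"z": 0,"spin": 0.035,"hand": 0},{"x": 1.9,"y": 0.03,"z": 0,"spin": 0.035,"hand": 0},{"x": 1.9,"y": 0.03,"z": 0,"spin": 0.035,"hand": 0},{"x": 1.9,"y": 0.03,"z": 0,"spin": 0.035,"hand": 0},{"x": 0,"y": 0,"z": 0,"spin": 0,"hand": 0}]'

```text
time_s: 9.57
tool_pos: [0.5567, 0.2004, 0.1356]
orientation: [3.141, -0.001, 0.999]
contact_force: [-2.3, 2.9, -5.4]
grip_width: 0.0058
gripper_force: 8.9
```

```bash
cat > ang.py <<'E'
from fit2 import *
o=get_obs(); pv=W(xw,(.042,0,0))[:2]; g=lambda q:np.arctan2(*(np.array(q)[:2]-pv)[::-1])
print(np.round(o['tool_pos'],4),np.round(o['contact_force'],2),o['time_s'],'arm',g((.5521,.1925))-g(o['tool_pos']),'spun',1.157-o['orientation'][2],'r',np.linalg.norm(o['tool_pos'][:2]-pv))
E
python3 ang.py
```

```text
[0.5567 0.2004 0.1356] [-2.29  2.88 -5.37] 9.575 arm 0.16828583079187664 spun 0.15842436992158948 r 0.054252662035443086
```

>>> apply_moves --increments '[{"x": 1.9,"y": 0.03,"z": 0,"spin": 0.037,"hand": 0},{"x": 1.9,"y": 0.03,"z": 0,"spin": 0.037,"hand": 0},{"x": 1.9,"y": 0.03,"z": 0,"spin": 0.037,"hand": 0},{"x": 1.9,"y": 0.03,"z": 0,"spin": 0.037,"hand": 0},{"x": 1.9,"y": 0.03,"z": 0,"spin": 0.037,"hand": 0},{"x": 0.3,"y": 0,"z": 0,"spin": 0.006,"hand": 0},{"x": 0,"y": 0,"z": 0,"spin": 0,"hand": 0}]'

```text
time_s: 10.45
tool_pos: [0.5627, 0.2078, 0.1357]
orientation: [3.141, -0.001, 0.808]
contact_force: [-0.0, 2.4, -4.3]
grip_width: 0.0057
gripper_force: 8.9
```

```bash
python3 ang.py; python3 - <<'E'
from h import *
import numpy as np
snap('wrist','w3'); im=cv2.imread('pics/w3.png')[120:290,235:405]; cv2.imwrite('pics/w3c.png',cv2.resize(im,None,fx=3.5,fy=3.5,interpolation=cv2.INTER_CUBIC))
E
```

```text
[0.5627 0.2078 0.1357] [-0.01  2.38 -4.28] 10.45 arm 0.3454664691466709 spun 0.3492181063486772 r 0.05430117370375787
```

View pics/w3c.png

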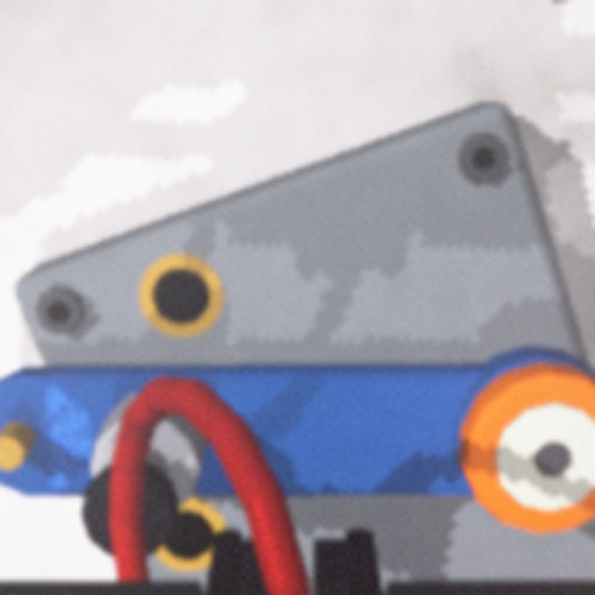

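The arm now lies over the first hole, with the second hole (181,296) still showing beyond it. Lowering the pin.

>>> apply_moves --increments '[{"x": 0,"y": 0,"z": 1.5,"spin": 0,"hand": 0},{"x": 0,"y": 0,"z": 1.5,"spin": 0,"hand": 0},{"x": 0,"y": 0,"z": 1.5,"spin": 0,"hand": 0},{"x": 0,"y": 0,"z": 1.5,"spin": 0,"hand": 0},{"x": 0,"y": 0,"z": 1.5,"spin": 0,"hand": 0},{"x": 0,"y": 0,"z": 1.5,"spin": 0,"hand": 0},{"x": 0,"y": 0,"z": 0,"spin": 0,"hand": 0}]'

```text
time_s: 11.38
tool_pos: [0.5625, 0.2077, 0.1265]
orientation: [3.141, -0.0, 0.808]
contact_force: [0.4, 2.5, -4.0]
grip_width: 0.0062
gripper_force: 8.8
```

>>> apply_moves --increments '[{"x": 0,"y": 0,"z": 1.5,"spin": 0,"hand": 0},{"x": 0,"y": 0,"z": 1.5,"spin": 0,"hand": 0},{"x": 0,"y": 0,"z": 1.5,"spin": 0,"hand": 0},{"x": 0,"y": 0,"z": 1.5,"spin": 0,"hand": 0},{"x": 0,"y": 0,"z": 0,"spin": 0,"hand": 0}]'

```text
time_s: 12.0
tool_pos: [0.5625, 0.2077, 0.1205]
orientation: [3.141, -0.0, 0.808]
contact_force: [1.7, 2.3, -3.7]
grip_width: 0.0056
gripper_force: 8.9
```

>>> apply_moves --increments '[{"x": 0,"y": 0,"z": 0.5,"spin": 0,"hand": 0.1},{"x": 0,"y": 0,"z": 0,"spin": 0,"hand": 0.2},{"x": 0,"y": 0,"z": 0,"spin": 0,"hand": 0.3},{"x": 0,"y": 0,"z": 0,"spin": 0,"hand": 0.35},{"x": 0,"y": 0,"z": 0,"spin": 0,"hand": 0.35}]'

```text
time_s: 12.62
tool_pos: [0.5624, 0.2077, 0.1201]
orientation: [3.142, -0.0, 0.808]
contact_force: [0.7, 0.1, 0.3]
grip_width: 0.0296
gripper_force: 0.0
```

```bash
python3 ang.py; python3 - <<'E'
from h import *
snap('wrist','w4');a=cv2.imread('pics/w3.png');b=cv2.imread('pics/w4.png')
for n in (a,b):
    hsv=cv2.cvtColor(n,cv2.COLOR_BGR2HSV)[120:290,235:405]
    m=((hsv[...,0]<8)|(hsv[...,0]>172))&(hsv[...,1]>150)&(hsv[...,2]>70); ys,xs=np.nonzero(m); print(ys.min()+120,xs[ys==ys.min()].mean()+235,xs.min()+235,xs.max()+235,m.sum())
E
```

```text
[0.5624 0.2077 0.1201] [0.69 0.15 0.32] 12.625 arm 0.33856836820105807 spun 0.34921057729639715 r 0.05443323026544429
229 282.3333333333333 267 321 987
229 284.5 267 371 908
```

Released with no residual force. Rising straight up, then a check picture.

>>> apply_moves --increments '[{"x": 0,"y": 0,"z": -5,"spin": 0,"hand": 0.35},{"x": 0,"y": 0,"z": -10,"spin": 0,"hand": 0.35},{"x": 0,"y": 0,"z": -15,"spin": 0,"hand": 0.35},{"x": 0,"y": 0,"z": -20,"spin": 0,"hand": 0.35},{"x": 0,"y": 0,"z": -20,"spin": 0,"hand": 0.35},{"x": 0,"y": 0,"z": -20,"spin": 0,"hand": 0.35},{"x": 0,"y": 0,"z": -20,"spin": 0,"hand": 0.35},{"x": 0,"y": 0,"z": -10,"spin": 0,"hand": 0.35},{"x": 0,"y": 0,"z": 0,"spin": 0,"hand": 0.35},{"x": 0,"y": 0,"z": 0,"spin": 0,"hand": 0.35}]'

```text
time_s: 13.92
tool_pos: [0.5619, 0.2076, 0.2394]
orientation: [-3.141, 0.001, 0.808]
contact_force: [0.1, 0.2, 0.0]
grip_width: 0.0304
gripper_force: 0.0
```

```bash
python3 - <<'E'
from fit2 import *
snap('wrist','w5'); cw5=load('w5'); n=cv2.imread('pics/w5.png')
hsv=cv2.cvtColor(n,cv2.COLOR_BGR2HSV)
m=(((hsv[...,0]<8)|(hsv[...,0]>172))&(hsv[...,1]>150)&(hsv[...,2]>70)).astype(np.uint8)
# predicted ring for angle a, lift l: fraction of the centre line that is red
def ringpts(a,l):
    t=np.linspace(0,2*np.pi,180); rr=.0695-.0155*np.cos(t); yy=.031*np.sin(t); z=.095+l+.031*.866*np.cos(t)
    c,s=np.cos(a),np.sin(a); return [(.042-c*q+s*w,s*q+c*w,k) for q,w,k in zip(rr,yy,z)]
best=[]
dt=cv2.distanceTransform(1-m,cv2.DIST_L2,5); sk=cv2.distanceTransform(m,cv2.DIST_L2,5)
for a in np.arange(.26,.44,.01):
    for l in np.arange(-.002,.018,.001):
        q=np.array([proj(cw5,W(xw,k)) for k in ringpts(a,l)]).round().astype(int); q=q[(q[:,1]<270)&(q[:,1]>0)]
        best.append(((dt-sk)[q[:,1],q[:,0]].mean(),a,l))
print(sorted(best)[:6]); o=get_obs(); print(o['tool_pos'],o['contact_force'])
im=n[100:300,200:440]; cv2.imwrite('pics/w5c.png',cv2.resize(im,None,fx=3,fy=3,interpolation=cv2.INTER_CUBIC))
E
```

```text
[(np.float32(-1.2621533), np.float64(0.3400000000000001), np.float64(0.003)), (np.float32(-1.244255), np.float64(0.33000000000000007), np.float64(0.001)), (np.float32(-1.2254177), np.float64(0.33000000000000007), np.float64(0.0)), (np.float32(-1.2210078), np.float64(0.33000000000000007), np.float64(-0.001)), (np.float32(-1.2055211), np.float64(0.3400000000000001), np.float64(0.001)), (np.float32(-1.19882), np.float64(0.3400000000000001), np.float64(0.002))]
[0.56183027 0.20764922 0.2392154 ] [ 0.74800325 -0.32662731  0.32834069]
```

View pics/w5c.png

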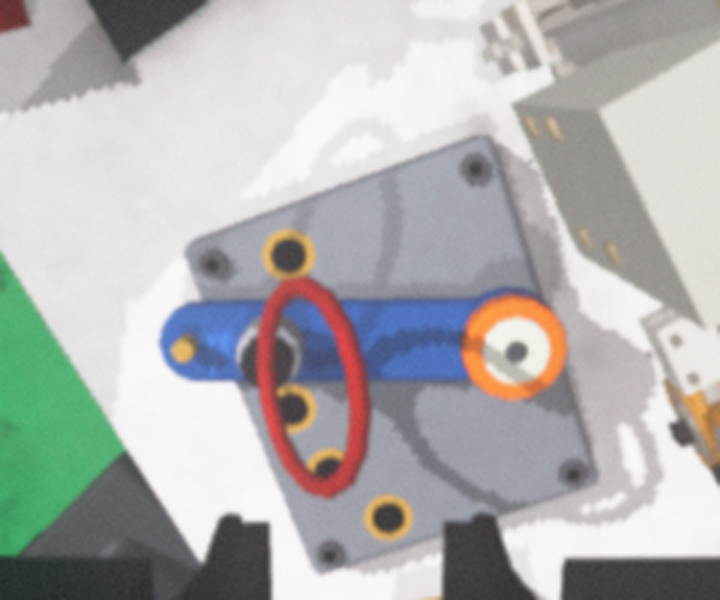

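The arm sits at the first +y hole. One free hole shows beyond it at (287,253) and three on the other side. The ring fit puts the arm at about 0.335 rad with the pin down, within its accuracy. Handing in.

```bash
python3 -c "
from workcell import r
print(r.sign_off())"
```

```text
the job is handed in; nothing more can be done
None
```

I handed the job in, no verdict came back: the guide arm is at about 0.335 rad, in the first hole on the red bin's (+y) side, with the pin down as far as the camera can tell (0–3 mm lift). The tool can't tilt, so I pinched the ring's top wire at up to 9 N instead of hooking it; the fingers are now clear, with no sign of contact with the bins or other loose things.

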